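# Close up the nozzle wash rack and hold the snap cap down

### The job

Close up the wash rack of piping nozzles: swing its keeper bar shut across the nozzles until it snaps into its detent, then fetch the loose ribbed snap cap and push it down onto the stud until it clicks over the catches, and keep pressing after the click so that it sits fully home on the bar. Finish while still holding the cap pressed down with a firm push (about 10 N); do not let go. Leave the nozzles standing in the rack and everything else on the counter where it is.

Things in the scene. Friction and masses are not known exactly. Their poses are not given: they have to be found in the camera images.
- rack: wash rack fixed to the counter: white slab 110 x 280 x 10 mm (its x, y, z) with a steel channel for three nozzles along its y axis. Origin at counter level on the slab's middle line; y points from the stud to the hinge. Hinge axis 100 mm along +y, stud 80 mm along -y, detent post (57 mm high, spring ball on top) 115 mm along -y
- keeper_swing (a joint): angle of the keeper bar, rad: 0 = shut, over the nozzles along the rack's y axis, notch round the stud; grows as it swings open, level, towards the rack's +x side (counter-clockwise from above), to 1.5. Stays where left; about 1 N at the handle swings it. In the last 0.07 rad a detent ball resists with 5 to 10 N at the handle; below 0.03 rad it snaps the bar on to its stop
- keeper_hinge (a point): point on the upright hinge axis of the bar, at the level of the bar's top face (70 mm above the counter)
- keeper_handle (a point): centre of the top of the bar's handle, a dark upright pin 16 mm across standing 40 mm above the bar's top face, 115 mm from the hinge axis, moving with the bar. The bar is flat steel 22 mm wide (44 mm at its notched eye), 8 mm thick, 225 mm long from the hinge axis, underside 62 mm above the counter
- stud_seat (a point): point on the stud's upright axis where the rim of the seated cap rests: 70 mm above the counter, level with the top face of the shut bar; its axes are the rack's. The stud is a steel post 19 mm across; its tip, coned over the last 4 mm, ends 24 mm above this point. Four spring balls bulge from it to a 26 mm circle, centres 9.5 mm above this point
- keeper: the keeper bar itself; its origin is on the hinge axis at counter level, the bar points along its -y axis. The eye near its end, 44 mm wide and 48 mm long with a 24 mm notch open towards -x, is centred 180 mm from the hinge axis and the cap comes to rest on it
- cap: loose snap cap: dark, ribbed, round, 38 mm across (40 over the ribs), 38 mm tall, 50 g, standing open side down on the counter. Origin at the centre of its rim (underside), z towards its closed top. Mouth 22 mm wide (lip 4 mm high), chamber behind it 28 mm wide, 27 mm deep from the rim
- cap_top (a point): centre of the closed top of the cap, 38 mm above its rim. Pushed down the stud, the cap meets the balls with its rim 15 mm above stud_seat; the push rises to about 10 N (8 to 15) and drops (the click) when the rim is about 9 mm above; the cap then slides on until the rim is at stud_seat, where it stops hard on the bar
- nozzle0: steel piping nozzle, a cone 30 mm across at its foot and 42 mm tall, standing loose in the rack under the shut bar, next to the stud; origin at the centre of its foot
- nozzle1: steel piping nozzle, a cone 30 mm across at its foot and 42 mm tall, standing loose in the rack under the shut bar, the middle one; origin at the centre of its foot
- nozzle2: steel piping nozzle, a cone 30 mm across at its foot and 42 mm tall, standing loose in the rack under the shut bar, next to the hinge; origin at the centre of its foot
- cutter: plain round steel pastry cutter, an open ring 60 mm across and 35 mm tall, a bystander; origin at the centre of its underside
- jar: glass jar 52 mm across and 75 mm tall with a dark lid, a bystander; origin at the centre of its underside
- scraper: flat bench scraper, steel blade with a dark round grip, 100 x 140 mm and at most 16 mm high, lying on the counter beyond the rack, under the sweep of the bar, a bystander
- spatula: long spatula with a wooden handle lying on the counter, a bystander
- cup: open steel cup 80 mm across and 70 mm tall, a bystander; origin at the centre of its underside
- brush: pastry brush lying on the counter, a bystander

How it is judged:
By the outcome, as a careful person would: the job done as asked, in the order asked, and still so for the second after the job is handed in, while the arm keeps its last pose, push and grip.
It also fails if it takes over 69 s, if anything falls off the work surface, if the arm or the gripper's body presses on something with over 40 N, if the wrist force passes 120 N, or if a joint passes its speed limit or range.

### The arm

A 7-joint arm with a two-finger parallel gripper is mounted at the origin on the work surface. World frame = base frame: x ahead of the robot, y to its left, z up, the work surface at z = 0. Lengths are in mm, angles in rad, forces in N, time in s.
With the tool pointing down it reaches from about 425 to 875 mm from the base axis. Payload 8.4 kg.
Tool frame: the origin (TCP) lies on the centre line of the jaws, within the pads' length; the fingertips stand 17 mm ahead of it and the grasp point (between the pads) lies 2 mm behind it (manip.tips_ahead is the distance from the TCP to the fingertips, in mm); z points along the fingers, y is the line along which they close (so a half turn about z gives the same grasp; the last joint's range is limited). The gripper opens to 85 mm and grips with 20 to 120 N. Pads are 22 mm wide; open, the fingers measure 114 mm over their backs; the gripper's body (76 mm by 85 mm) begins 54 mm behind the grasp point. The pads swing forward as they close: fully open they stand 13 mm farther back than shut.
Start: joints at [1.241, 0.333, 0.04, 1.465, -0.013, 1.343, -0.059], TCP at [148.671, -632.742, 248.308] pointing down, gripper open.
Joint ranges: [-2.58, 2.58], [-0.38, 2.09], [-1.3, 1.39], [0.25, 2.4], [-1.5, 4.64], [0.08, 2.09], [-2.65, 2.65]. Speed limits (rad/s): [2.22, 2.22, 2.79, 2.79, 3.14, 3.14, 3.14].

### API

Orientations are given as a unit quaternion [x, y, z, w].
In Python, from cell import manip gives the robot as it stands. The module is installed in compiled form; this text tells all that it offers.
- The arm moves only by the tool play_rows, never from a script. Its argument "motion" is a list of rows, each a list of 6 numbers: the shift along the tool's x, y, z in cm, then the turn, a rotation vector about the tool's x, y, z in rad. In form: [[x, y, z, rx, ry, rz], ...]. A call has 1 to 20 rows; each row is the pose to reach, as a shift and turn from the pose commanded when the call began, along the tool's axes at that moment; what a row does not reach only later rows make up. A row lasts 1/12 s, in which the tool goes at most 41.7 mm and 7.16 degrees, less where a joint would pass 70% of its speed; a pose out of reach is approached as far as the arm can. A call with a gripper value outside its range is refused whole. "hand" is the opening, from 0 (shut) to 1 (fully open), set as the call begins (left out, the last holds). The fingers move at their own pace and stop on an object; "grip_force" is the grip in N (left out, the last holds). Time passes only in rows, so rows that repeat a pose let the fingers close. It gives the time, the measured TCP pose, the force, the opening and the grip force at its end, in the units of the state.
- manip.state(): the state, without advancing time (a new reading comes with each control period).
- manip.read_camera(name): name is "scene" or "top" or "wrist"; returns a dict with "image" (480x640x3 uint8, red, green, blue), "fx", "fy", "cx", "cy" (pixels), "rvec" (rotation vector, rad) and "tvec" (3), from world to camera coordinates, as OpenCV has them. Camera axes: x right, y down, z forward; pixel columns grow to the right and rows downward; lengths in mm; the calibration is good to about 2 mm. The wrist camera is an equidistant fisheye: a pixel r from the principal point sees the ray r / f radians off the axis. A picture is of the moment at which its call begins. There is no depth.
- manip.sign_off(): hands the job in; it is judged then, once.
The state is a dict: "time_s": time; "qpos": joint angles; "joint_velocities": joint speeds; "tau": joint torques, N m; "position": TCP position; "tool_rot": TCP orientation; "contact_force": force on the tool from outside, world axes, zero at the start; "wrist_torque": the same for the moment, N m; "grip_width": opening from 0.0 (shut) to 1.0 (fully open); "grasp_force": force on a finger pad.
Only numpy, scipy, OpenCV 4.12 (cv2) and the standard library are available. Lean on these libraries where they do the work, as an engineer would, in place of code of your own. Each camera call takes 0.05 s, during which the arm holds its last target. There are 200 camera calls.

## Working session

There is one attempt and no reset: what is moved stays moved. The work goes in short steps, Python scripts to look and compute and a tool call to move; the robot and the scene stay as the last step left them, time stands still between calls to the robot, and variables do not carry over. Pictures are saved under pics/ and viewed, at most 10 in all, crops included, and the job is handed in when it is done.

Besides the shell and the picture viewer there is one more tool, called as name(argument=value, ...) on one line, values as JSON. play_rows: Moves the arm, as the interface text tells. Its arguments: {"type":"object","properties":{"motion":{"type":"array"},"hand":{"type":"number"},"grip_force":{"type":"number"}},"required":["motion"]}

```bash
mkdir -p pics; cat > h.py <<'E'
import numpy as np, cv2
from scipy.spatial.transform import Rotation as R
from cell import manip
def cam(n,save=None):
    c=manip.read_camera(n)
    if save: cv2.imwrite('pics/'+save,c['image'][:,:,::-1])
    return c
def ray(c,u,v,fish=False):
    Rm=cv2.Rodrigues(np.array(c['rvec'],float))[0]; t=np.array(c['tvec'],float).ravel()
    x=(u-c['cx'])/c['fx']; y=(v-c['cy'])/c['fy']
    if fish:
        r=np.hypot(x,y); d=np.array([x/r*np.sin(r),y/r*np.sin(r),np.cos(r)]) if r>1e-9 else np.array([0,0,1.])
    else: d=np.array([x,y,1.])
    d=Rm.T@d; return -Rm.T@t, d/np.linalg.norm(d)
def atz(c,u,v,z,fish=False):
    o,d=ray(c,u,v,fish); return o+d*(z-o[2])/d[2]
def tri(*rs):
    A=np.zeros((3,3));b=np.zeros(3)
    for o,d in rs:
        P=np.eye(3)-np.outer(d,d);A+=P;b+=P@o
    p=np.linalg.solve(A,b); return p,[np.linalg.norm((np.eye(3)-np.outer(d,d))@(p-o)) for o,d in rs]
def proj(c,p,fish=False):
    Rm=cv2.Rodrigues(np.array(c['rvec'],float))[0]; q=Rm@np.array(p,float)+np.array(c['tvec'],float).ravel()
    if fish:
        th=np.arctan2(np.hypot(q[0],q[1]),q[2]);s=th/np.hypot(q[0],q[1]);x,y=q[0]*s,q[1]*s
    else: x,y=q[:2]/q[2]
    return np.array([c['fx']*x+c['cx'],c['fy']*y+c['cy']])
E
python3 - <<'E'
from h import *
import pickle
d={n:cam(n,n+'0.png') for n in('scene','top')}
pickle.dump(d,open('c0.pkl','wb'))
for n in d: print(n,d[n]['fx'],d[n]['cx'],ray(d[n],320,240))
s=manip.state();print(s, manip.tips_ahead)
E
```

```text
scene 457.26499599570116 316.3439549968143 (array([1036.3832087 , -552.82374287,  992.52869708]), array([-0.39595179,  0.48249808, -0.78129238]))
top 509.81400288541795 324.31519085753314 (array([ 331.40978167,   -2.6248853 , 1262.71035931]), array([ 0.21668138, -0.00876445, -0.97620303]))
{'time_s': 0.1, 'qpos': array([ 1.24081018,  0.33383503,  0.03983708,  1.46614236, -0.01340356,
        1.34332616, -0.05854537]), 'joint_velocities': array([ 6.17873708e-04, -3.09556955e-03,  1.50611699e-03, -2.87561491e-03,
       -9.82860922e-05,  6.34312195e-05, -1.59677232e-03]), 'tau': array([ 5.77499159e-03, -6.60015035e+01,  1.37132976e+00, -4.06478012e+01,
        1.72286545e-02,  8.82027583e-03,  5.16282773e-05]), 'position': array([ 148.59685442, -632.39693472,  247.53287415]), 'tool_rot': array([ 9.93350900e-01,  1.15123707e-01, -1.23292376e-04, -7.12113215e-04]), 'contact_force': array([0.00384038, 0.54185994, 0.32932988]), 'wrist_torque': array([-0.00960757, -0.00659589, -0.01123119]), 'grasp_force': 0.0, 'grip_width': 1.0030588776201397} 17.0
```

View pics/scene0.png

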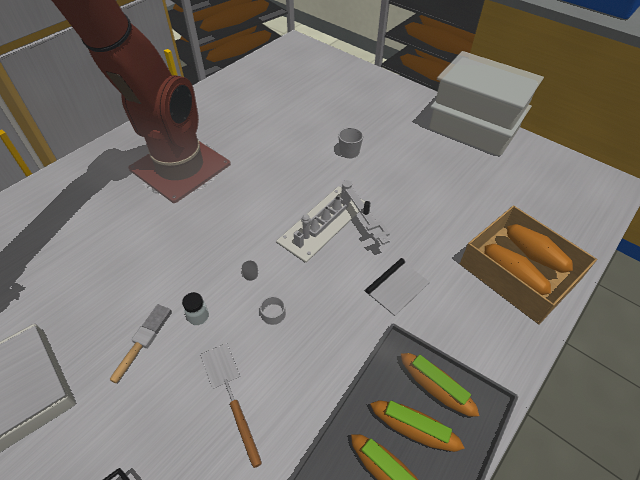

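View pics/top0.png

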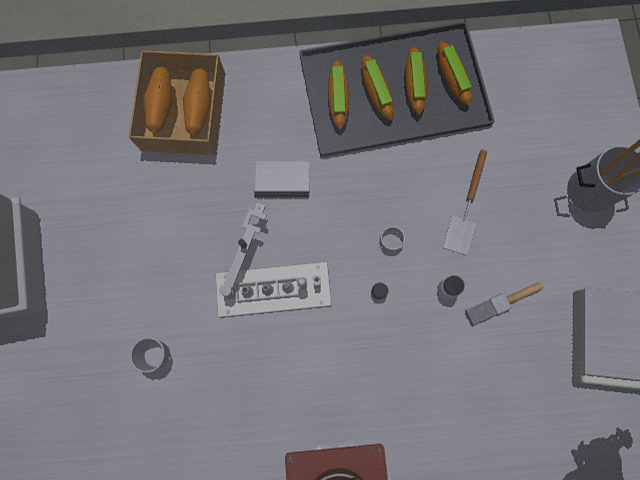

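The scene view shows the rack near (315,225), the handle near (367,207) and the cap at (250,270). In the top view they are the rack (273,290), handle (242,243), stud near (302,285) and cap (379,291). I'll enlarge both.

```bash
python3 - <<'E'
import cv2
a=cv2.imread('pics/top0.png')[195:325,210:400];cv2.imwrite('pics/topc.png',cv2.resize(a,None,fx=4,fy=4,interpolation=cv2.INTER_CUBIC))
a=cv2.imread('pics/scene0.png')[170:290,235:415];cv2.imwrite('pics/scenec.png',cv2.resize(a,None,fx=4,fy=4,interpolation=cv2.INTER_CUBIC))
E
```

```text
(no output)
```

View pics/topc.png

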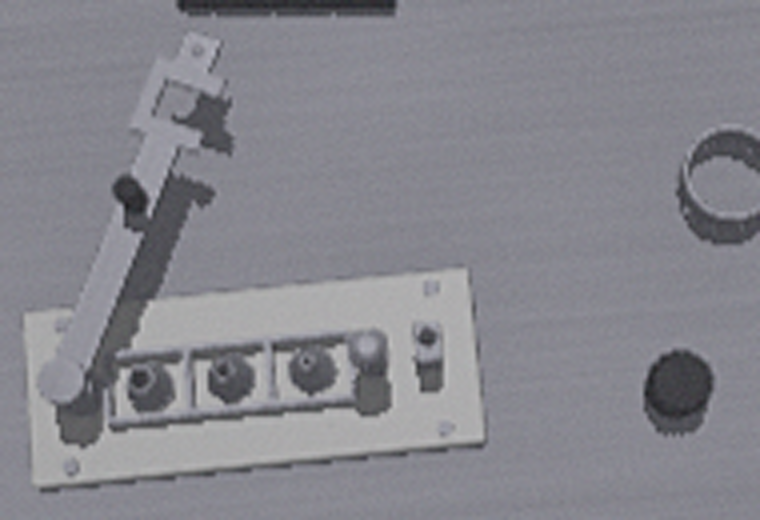

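View pics/scenec.png

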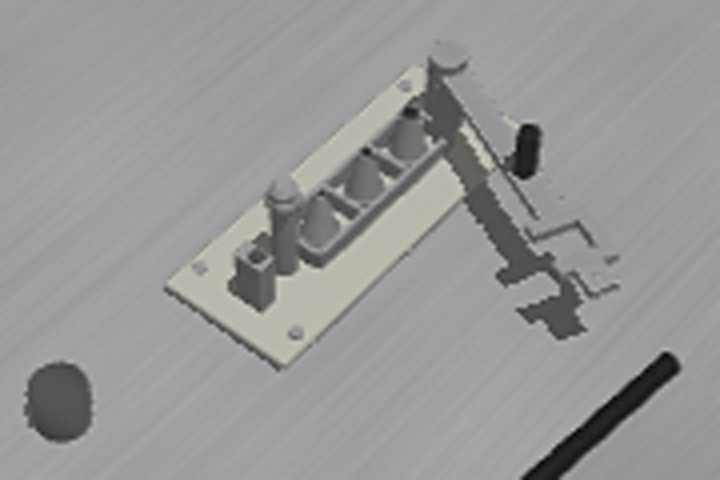

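In the top crop: hinge (62,379), handle top (128,187), stud tip (371,342), cap top (681,379), and slab corners (24,313), (467,268), (484,442), (38,487). In the scene crop: hinge (449,50), handle top (529,130), stud tip (284,184), cap top near (60,380).

```bash
python3 - <<'E'
from h import *
import pickle
d=pickle.load(open('c0.pkl','rb'));T,S=d['top'],d['scene']
t=lambda x,y:(210+(x+.5)/4-.5,195+(y+.5)/4-.5)
s=lambda x,y:(235+(x+.5)/4-.5,170+(y+.5)/4-.5)
P={'hinge':((62,379),(449,50)),'handle':((128,187),(529,130)),'stud':((371,342),(284,182)),'cap':((681,379),(60,380)),'post':((428,335),(258,255))}
for k,(a,b) in P.items():
    p,e=tri(ray(T,*t(*a)),ray(S,*s(*b)));print(k,p.round(1),np.round(e,1))
for k,z in(('hinge',70),('handle',110),('stud',94),('cap',38)): print(k,'top@z',atz(T,*t(*P[k][0]),z).round(1),'scene@z',atz(S,*s(*P[k][1]),z).round(1))
C=[atz(T,*t(*a),10) for a in((24,313),(467,268),(484,442),(38,487))]
Cs=[atz(S,*s(*a),10) for a in((163,289),(281,368))]
print(np.round(C,1),np.round(Cs,1)); print('mid',np.mean(C,0).round(1))
y=(C[0]+C[3]-C[1]-C[2]);y/=np.linalg.norm(y);print('ydir',y)
m=np.mean(C,0);print('pred hinge',m+100*y,'stud',m-80*y)
E
```

```text
hinge [497.7 217.9  83.1] [1.4 1.4]
handle [601.3 168.6 111.7] [1.1 1.1]
stud [500.4  37.1  98.9] [1.6 1.6]
cap [ 468.8 -144.6   41.9] [1.4 1.4]
post [506.7   3.8  59.7] [1. 1.]
hinge top@z [498.6 219.4  70. ] scene@z [490.7 230.3  70. ]
handle top@z [601. 168. 110.] scene@z [601.1 171.1 110. ]
stud top@z [500.1  36.   94. ] scene@z [498.4  41.7  94. ]
cap top@z [ 468.4 -146.2   38. ] scene@z [ 467.4 -141.9   38. ]
[[550.3 251.9  10. ]
 [553.  -24.7  10. ]
 [444.3 -24.9  10. ]
 [442.3 248.5  10. ]] [[449.6 -30.4  10. ]
 [555.1 -28.2  10. ]]
mid [497.5 112.7  10. ]
ydir [-0.00834248  0.9999652   0.        ]
pred hinge [496.65130489 212.70028326  10.        ] stud [498.15295134  32.7065471   10.        ]
```

```bash
cat >> h.py <<'E'
def go(p,ydeg):
    "row (cm, rad) from the measured pose to p with the tool down, tool y at heading ydeg"
    s=manip.state(); Rc=R.from_quat(s['tool_rot']); a=np.radians(ydeg)
    y=np.array([np.cos(a),np.sin(a),0]);z=np.array([0,0,-1.]);x=np.cross(y,z)
    Rt=R.from_matrix(np.c_[x,y,z])
    r=np.r_[Rc.inv().apply(np.array(p)-s['position'])/10,(Rc.inv()*Rt).as_rotvec()]
    print(np.round(r,3).tolist()); return r
E
python3 -c "
from h import *
go((440,-100,250),-12)"
```

```text
[40.545, -45.164, -0.185, -0.001, -0.001, -1.131]
```

play_rows(motion=[[40.5, -45.2, -0.2, 0, 0, -1.13], [40.5, -45.2, -0.2, 0, 0, -1.13], [40.5, -45.2, -0.2, 0, 0, -1.13], [40.5, -45.2, -0.2, 0, 0, -1.13], [40.5, -45.2, -0.2, 0, 0, -1.13], [40.5, -45.2, -0.2, 0, 0, -1.13], [40.5, -45.2, -0.2, 0, 0, -1.13], [40.5, -45.2, -0.2, 0, 0, -1.13], [40.5, -45.2, -0.2, 0, 0, -1.13], [40.5, -45.2, -0.2, 0, 0, -1.13], [40.5, -45.2, -0.2, 0, 0, -1.13], [40.5, -45.2, -0.2, 0, 0, -1.13], [40.5, -45.2, -0.2, 0, 0, -1.13], [40.5, -45.2, -0.2, 0, 0, -1.13], [40.5, -45.2, -0.2, 0, 0, -1.13], [40.5, -45.2, -0.2, 0, 0, -1.13], [40.5, -45.2, -0.2, 0, 0, -1.13], [40.5, -45.2, -0.2, 0, 0, -1.13], [40.5, -45.2, -0.2, 0, 0, -1.13]])

```text
time_s: 1.68
position: [439.0, -101.3, 250.1]
tool_rot: [0.778, 0.628, -0.0, -0.0]
contact_force: [-0.7, -0.5, -0.2]
grip_width: 0.999
grasp_force: 0.0
```

```bash
python3 - <<'E'
from h import *
import pickle
w=cam('wrist','w1.png');pickle.dump(w,open('w1.pkl','wb'))
print(w['fx'],w['cx'],w['cy'],ray(w,320.1,240,True))
for p in((469,-145,38),(499,36,94),(499,218,75),(601,169,110)):print(proj(w,p,True))
go((530,120,250),64)
E
```

```text
371.64829954431775 317.1859574456173 241.14826018613758 (array([454.0976184 , -30.51461346, 377.46044853]), array([-0.05104258, -0.2763517 , -0.95970016]))
[357.17919875 249.4254368 ]
[356.90025041  39.44346469]
[ 307.97641901 -124.22267603]
[ 441.11779399 -115.1471266 ]
[23.544, 4.234, 0.011, -0.0, -0.0, -1.329]
```

View pics/w1.png

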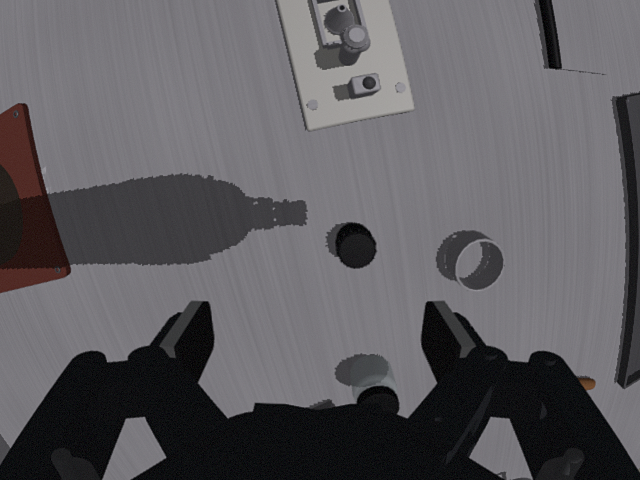

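The wrist view shows the cap centre near (357,245), the stud tip near (355,36) and the detent post near (368,84). These match my projections of the earlier points to within a few pixels. Next I go over the rack.

play_rows(motion=[[23.5, 4.2, 0, 0, 0, -1.33], [23.5, 4.2, 0, 0, 0, -1.33], [23.5, 4.2, 0, 0, 0, -1.33], [23.5, 4.2, 0, 0, 0, -1.33], [23.5, 4.2, 0, 0, 0, -1.33], [23.5, 4.2, 0, 0, 0, -1.33], [23.5, 4.2, 0, 0, 0, -1.33], [23.5, 4.2, 0, 0, 0, -1.33], [23.5, 4.2, 0, 0, 0, -1.33], [23.5, 4.2, 0, 0, 0, -1.33], [23.5, 4.2, 0, 0, 0, -1.33], [23.5, 4.2, 0, 0, 0, -1.33], [23.5, 4.2, 0, 0, 0, -1.33], [23.5, 4.2, 0, 0, 0, -1.33]])

```text
time_s: 2.9
position: [529.7, 120.3, 250.2]
tool_rot: [0.225, 0.974, -0.0, -0.0]
contact_force: [0.2, -0.2, 0.3]
grip_width: 0.995
grasp_force: 0.0
```

```bash
python3 - <<'E'
from h import *
import pickle
w=cam('wrist','w2.png');pickle.dump(w,open('w2.pkl','wb'))
for p in((499,36,94),(499,218,75),(601,169,110)):print(proj(w,p,True))
print(manip.state()['position'],manip.state()['qpos'])
E
```

```text
[207.93229529 238.35943862]
[407.7341778  138.40212179]
[410.94255447 284.03199512]
[529.68883533 120.48383114 250.31864224] [ 0.50199397  0.21758159 -0.91563714  1.68679913  0.17756302  1.32475649
  0.67092347]
```

View pics/w2.png

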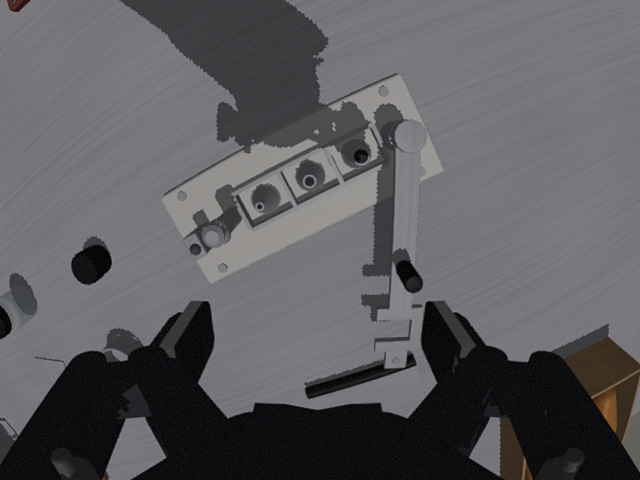

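The second wrist view shows the handle top at (411,283), the hinge knob at (410,136) and the stud tip at (214,236). I'll triangulate using all the views.

```bash
python3 - <<'E'
from h import *
import pickle
d=pickle.load(open('c0.pkl','rb'));T,S=d['top'],d['scene'];w1=pickle.load(open('w1.pkl','rb'));w2=pickle.load(open('w2.pkl','rb'))
t=lambda x,y:(210+(x+.5)/4-.5,195+(y+.5)/4-.5)
s=lambda x,y:(235+(x+.5)/4-.5,170+(y+.5)/4-.5)
W=lambda w,u,v:ray(w,u,v,True)
def show(n,*r):
    p,e=tri(*r);print(n,p.round(1),np.round(e,1));return p
show('hinge',ray(T,*t(62,379)),ray(S,*s(449,50)),W(w2,410,136))
show('handle',ray(T,*t(128,187)),ray(S,*s(529,130)),W(w2,411,283))
show('stud',ray(T,*t(371,342)),ray(S,*s(284,182)),W(w1,355,36),W(w2,214,236))
show('stud w',W(w1,355,36),W(w2,214,236))
show('cap',ray(T,*t(681,379)),ray(S,*s(60,380)),W(w1,357,245))
print(atz(w1,357,245,38,True),atz(w1,355,36,94,True),atz(w2,214,236,94,True),atz(w2,411,283,110,True))
go((601,168,250),64);go((601,168,110),64)
E
```

```text
hinge [497.4 218.4  82.7] [1.5 1.3 0.6]
handle [600.9 169.2 110.4] [1.2 1.4 0.8]
stud [499.3  39.3  94.3] [3.4 1.8 1.2 2.3]
stud w [499.5  40.1  89.6] [0.6 0.6]
cap [ 468.7 -143.    39. ] [3.1 0.8 2.8]
[ 469.62679205 -140.57489438   38.        ] [498.19212169  39.00286396  94.        ] [499.57674417  41.72187979  94.        ] [600.17903804 169.36254271 110.        ]
[-4.324, 7.398, 0.031, -0.0, 0.0, -0.0]
[-4.323, 7.4, 14.031, -0.0, 0.0, -0.0]
```

Hinge (497.5, 218.5), handle (600.8, 169.2, 110), radius 114.5 mm, which is correct, and angle about 1.125 rad. Go down over the handle with the jaws along the tangent, then grip gently.

play_rows(motion=[[-4.3, 7.5, 0, 0, 0, 0], [-4.3, 7.5, 0, 0, 0, 0], [-4.3, 7.5, 0, 0, 0, 0], [-4.3, 7.5, 0, 0, 0, 0], [-4.3, 7.5, 0, 0, 0, 0], [-4.3, 7.5, 5, 0, 0, 0], [-4.3, 7.5, 9, 0, 0, 0], [-4.3, 7.5, 12, 0, 0, 0], [-4.3, 7.5, 14, 0, 0, 0], [-4.3, 7.5, 15.2, 0, 0, 0], [-4.3, 7.5, 15.2, 0, 0, 0], [-4.3, 7.5, 15.2, 0, 0, 0]])

```text
time_s: 3.95
position: [601.3, 169.3, 99.7]
tool_rot: [0.224, 0.975, 0.0, 0.001]
contact_force: [-0.2, -0.3, -0.1]
grip_width: 1.005
grasp_force: 0.0
```

play_rows(motion=[[0, 0, 0, 0, 0, 0], [0, 0, 0, 0, 0, 0], [0, 0, 0, 0, 0, 0], [0, 0, 0, 0, 0, 0], [0, 0, 0, 0, 0, 0], [0, 0, 0, 0, 0, 0], [0, 0, 0, 0, 0, 0], [0, 0, 0, 0, 0, 0], [0, 0, 0, 0, 0, 0], [0, 0, 0, 0, 0, 0]], hand=0.05, grip_force=20)

```text
time_s: 4.78
position: [601.2, 169.9, 98.7]
tool_rot: [0.224, 0.975, 0.0, 0.0]
contact_force: [-0.5, -0.8, 4.7]
grip_width: 0.177
grasp_force: 21.8
```

```bash
python3 - <<'E'
from h import *
s=manip.state();print(s['position'],s['qpos'],s['grip_width'],s['grasp_force'],s['contact_force'])
H=np.array([497.5,218.5])
p=s['position'];v=p[:2]-H;r=np.hypot(*v);th=np.arctan2(v[0],-v[1]);print(r,th)
for t in np.linspace(th,0.0,13)[1:]:
    go((*(H+114.7*np.array([np.sin(t),-np.cos(t)])),p[2]),np.degrees(t))
E
```

```text
[601.22283118 169.86141215  98.69124712] [ 0.28753944  0.53915082 -0.83210343  1.6619442   0.43234188  1.13427258
  0.45934351] 0.17734754085626347 21.791594624519348 [-0.48130643 -0.8217006   4.71063317]
114.56062995326117 1.132313462634141
[0.024, -1.081, -0.0, 0.0, 0.0, 0.082]
[0.163, -2.154, -0.001, 0.0, 0.0, 0.176]
[0.403, -3.209, -0.001, 0.0, 0.0, 0.271]
[0.741, -4.237, -0.002, 0.0, 0.0, 0.365]
[1.175, -5.228, -0.002, 0.0, 0.0, 0.459]
[1.7, -6.174, -0.003, 0.0, 0.0, 0.554]
[2.311, -7.066, -0.003, 0.0, 0.0, 0.648]
[3.005, -7.897, -0.004, 0.0, 0.0, 0.743]
[3.773, -8.659, -0.004, 0.0, 0.0, 0.837]
[4.61, -9.345, -0.005, 0.0, 0.0, 0.931]
[5.507, -9.949, -0.005, 0.001, 0.0, 1.026]
[6.458, -10.465, -0.006, 0.001, 0.0, 1.12]
```

The grip width of 15 mm fits the pin. Now I swing along the arc, stopping short of the detent.

play_rows(motion=[[0, -1.1, 0, 0, 0, 0.08], [0.2, -2.2, 0, 0, 0, 0.18], [0.4, -3.2, 0, 0, 0, 0.27], [0.7, -4.2, 0, 0, 0, 0.36], [1.2, -5.2, 0, 0, 0, 0.46], [1.7, -6.2, 0, 0, 0, 0.55], [2.3, -7.1, 0, 0, 0, 0.65], [3.0, -7.9, 0, 0, 0, 0.74], [3.8, -8.7, 0, 0, 0, 0.84], [4.6, -9.3, 0, 0, 0, 0.93], [4.6, -9.3, 0, 0, 0, 0.93], [4.6, -9.3, 0, 0, 0, 0.93]])

```text
time_s: 5.78
position: [518.9, 106.7, 98.6]
tool_rot: [0.636, 0.772, 0.0, 0.0]
contact_force: [-0.3, 2.9, 3.2]
grip_width: 0.178
grasp_force: 21.7
```

```bash
python3 - <<'E'
from h import *
s=manip.state();print(s['position'],s['qpos'],s['grip_width'],s['grasp_force'],s['contact_force'])
H=np.array([497.5,218.5])
p=s['position'];v=p[:2]-H;r=np.hypot(*v);th=np.arctan2(v[0],-v[1]);print(r,th)
for t in [.1,.05,0.,-.04]:
    go((*(H+114.7*np.array([np.sin(t),-np.cos(t)])),98.7),np.degrees(t))
E
```

```text
[518.94876353 106.73517583  98.64796103] [ 0.33366363  0.30396285 -0.70789137  1.89891746  0.23029486  1.01998555
 -0.28144985] 0.17768129861862872 21.694338619709015 [-0.28657775  2.91609561  3.20927158]
113.80432934845172 0.18960454434197618
[-0.041, -1.026, -0.006, 0.001, -0.0, 0.092]
[0.025, -1.596, -0.006, 0.001, -0.0, 0.142]
[0.12, -2.162, -0.007, 0.001, -0.0, 0.192]
[0.217, -2.61, -0.007, 0.001, -0.0, 0.232]
```

play_rows(motion=[[0, -0.5, 0, 0, 0, 0.05], [0, -1.0, 0, 0, 0, 0.09], [0, -1.4, 0, 0, 0, 0.12], [0, -1.7, 0, 0, 0, 0.15], [0.1, -2.0, 0, 0, 0, 0.18], [0.1, -2.2, 0, 0, 0, 0.19], [0.1, -2.4, 0, 0, 0, 0.19], [0.1, -2.4, 0, 0, 0, 0.19], [0.1, -2.4, 0, 0, 0, 0.19]], hand=0.05, grip_force=40)

```text
time_s: 6.53
position: [498.5, 104.7, 98.9]
tool_rot: [0.706, 0.708, 0.004, 0.001]
contact_force: [14.1, 8.8, -8.5]
grip_width: 0.174
grasp_force: 39.8
```

```bash
python3 - <<'E'
from h import *
s=manip.state();print(s['position'],s['qpos'],s['grip_width'],s['grasp_force'],s['contact_force'])
H=np.array([497.5,218.5])
p=s['position'];v=p[:2]-H;r=np.hypot(*v);th=np.arctan2(v[0],-v[1]);print(r,th)
E
```

```text
[498.48166237 104.69613269  98.8990635 ] [ 0.32995511  0.25137413 -0.69135518  1.95137203  0.18813322  0.99560708
 -0.4446683 ] 0.17385980661416153 39.785587191581726 [14.13893679  8.84433525 -8.48190225]
113.80810110145055 0.008625700032421298
```

play_rows(motion=[[0, -0.2, 0, 0, 0, 0], [0, -0.3, 0, 0, 0, 0], [0, -0.3, 0, 0, 0, 0], [0, -0.3, 0, 0, 0, 0]])

```text
time_s: 6.87
position: [498.2, 104.7, 99.1]
tool_rot: [0.706, 0.708, 0.006, 0.002]
contact_force: [28.7, 9.9, -23.1]
grip_width: 0.18
grasp_force: 39.4
```

play_rows(motion=[[0, 0.3, 0, 0, 0, 0], [0, 0.4, 0, 0, 0, 0], [0, 0.4, 0, 0, 0, 0]])

```text
time_s: 7.12
position: [498.6, 104.7, 98.8]
tool_rot: [0.706, 0.708, 0.003, 0.0]
contact_force: [8.2, 8.0, -2.4]
grip_width: 0.176
grasp_force: 41.0
```

The stop is stiff: 28.7 N moved the bar only 0.3 mm, so it is shut. Next I release, rise and take a look.

play_rows(motion=[[0, 0, 0, 0, 0, 0], [0, 0, 0, 0, 0, 0], [0, 0, 0, 0, 0, 0], [0, 0, 0, 0, 0, 0], [0, 0, 0, 0, 0, 0], [0, 0, -2, 0, 0, 0], [0, 0, -6, 0, 0, 0], [0, 0, -10, 0, 0, 0], [0, 0, -12, 0, 0, 0], [0, 0, -12, 0, 0, 0]], hand=1)

```text
time_s: 7.95
position: [498.6, 103.2, 223.4]
tool_rot: [0.707, 0.707, 0.003, 0.003]
contact_force: [0.7, 0.4, 0.1]
grip_width: 1.001
grasp_force: 0.0
```

```bash
python3 - <<'E'
from h import *
import pickle
w=cam('wrist','w3.png');pickle.dump(w,open('w3.pkl','wb'))
t=cam('top','t3.png');pickle.dump(t,open('t3.pkl','wb'))
print(manip.state()['position'],manip.state()['qpos'])
print([proj(w,p,True).round() for p in((499,39,94),(498.5,104,110),(497.5,218.5,83))])
go((500,-60,220),0)
E
```

```text
[496.64870802 102.37804669 218.98609486] [ 0.37899204  0.11364575 -0.70970099  1.81814525  0.07930598  1.23661524
 -0.35368621]
[array([316., 316.]), array([316., 242.]), array([314.,  75.])]
[-16.238, 0.339, -0.094, 0.002, 0.0, -0.0]
```

play_rows(motion=[[-16.2, 0, 0, 0, 0, 0], [-16.2, 0, 0, 0, 0, 0]])

```text
time_s: 8.22
position: [495.4, 20.3, 217.1]
tool_rot: [0.705, 0.709, -0.0, -0.001]
contact_force: [0.4, -1.2, 0.4]
grip_width: 1.001
grasp_force: 0.0
```

```bash
python3 - <<'E'
from h import *
import pickle
w=cam('wrist','w4.png');pickle.dump(w,open('w4.pkl','wb'))
print(manip.state()['position'],[proj(w,p,True).round() for p in((499,39,94),(498.5,104,110),(469,-143,38))])
go((495,-60,220),0)
E
```

```text
[495.34941457   9.04023116 216.44956027] [array([323., 213.]), array([323., 116.]), array([290., 378.])]
[-6.905, 0.005, -0.331, -0.003, 0.003, -0.006]
```

play_rows(motion=[[-8.1, 0, -0.2, 0, 0, 0], [-8.1, 0, -0.2, 0, 0, 0], [-8.1, 0, -0.2, 0, 0, 0], [-8.1, 0, -0.2, 0, 0, 0]])

```text
time_s: 8.6
position: [495.3, -64.5, 218.7]
tool_rot: [0.709, 0.705, -0.001, -0.001]
contact_force: [-0.7, 0.9, -0.7]
grip_width: 0.999
grasp_force: 0.0
```

```bash
python3 - <<'E'
from h import *
import pickle
w=cam('wrist','w5.png');pickle.dump(w,open('w5.pkl','wb'))
w4=cv2.imread('pics/w4.png');w5=cv2.imread('pics/w5.png');w3=cv2.imread('pics/w3.png')
print(manip.state()['position'])
P=(499,39,94);Cp=(469,-143,38);out=[]
import pickle
for n,im in((4,w4),(5,w5)):
    c=pickle.load(open(f'w{n}.pkl','rb'))
    for q in(P,Cp):
        u,v=proj(c,q,True).round().astype(int);a=max(0,u-48);b=max(0,v-36);b=min(b,480-72);a=min(a,640-96)
        print(n,q,(a,b));out.append(cv2.resize(im[b:b+72,a:a+96],(384,288),interpolation=cv2.INTER_CUBIC))
cv2.imwrite('pics/q.png',np.vstack([np.hstack(out[:2]),np.hstack(out[2:])]))
E
```

```text
[495.50735987 -62.38490077 218.89886887]
4 (499, 39, 94) (np.int64(275), np.int64(177))
4 (469, -143, 38) (np.int64(242), np.int64(342))
5 (499, 39, 94) (np.int64(274), np.int64(53))
5 (469, -143, 38) (np.int64(241), np.int64(267))
```

View pics/q.png

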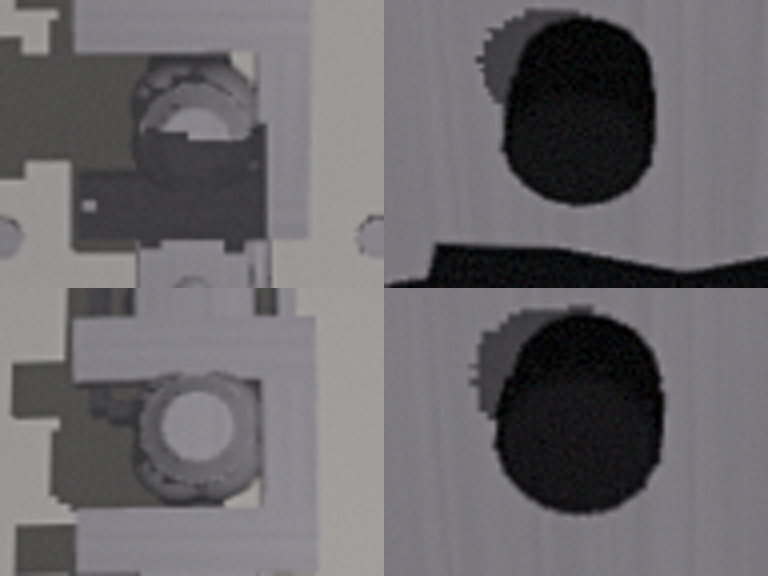

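Zoomed crops: in w5 the stud's flat tip is at crop (198,138) and the cap's top disc at (196,144). In w4 the stud tip is at about (195,142) and the cap top at (196,131).

```bash
python3 - <<'E'
from h import *
import pickle
L=lambda n:pickle.load(open(n+'.pkl','rb'))
w1,w2,w4,w5=map(L,('w1','w2','w4','w5'))
for n,z,pts in(('stud',94,((w1,355,36),(w2,214,236),(w4,323.4,212.1),(w5,323.1,87.1))),('cap',38,((w1,357,245),(w4,290.6,374.4),(w5,289.6,302.6)))):
    for i in range(len(pts)): print(n,atz(*pts[i],z,True).round(1))
    p,e=tri(*[ray(*q,True) for q in pts]);print(n,p.round(1),np.round(e,1))
    p,e=tri(*[ray(*q,True) for q in pts[-2:]]);print(n,p.round(1),np.round(e,1))
print(manip.state()['position'],manip.state()['qpos'])
go((469,-143,210),0)
E
```

```text
stud [498.2  39.   94. ]
stud [499.6  41.7  94. ]
stud [499.5  39.5  94. ]
stud [499.4  40.   94. ]
stud [499.4  39.9  90.9] [0.7 0.8 1.1 0.5]
stud [499.4  39.8  95.6] [0. 0.]
cap [ 469.6 -140.6   38. ]
cap [ 469.4 -138.9   38. ]
cap [ 469.2 -142.1   38. ]
cap [ 469.3 -142.2   34.8] [0.8 0.8 1.3]
cap [ 468.3 -147.9   26.1] [0.1 0.1]
[495.50735987 -62.38490077 218.89886887] [ 0.58150734  0.08444974 -0.56828784  1.83714263  0.04726343  1.23602523
 -0.00291677]
[-8.068, -2.632, 0.89, -0.002, -0.001, -0.002]
```

Stud at about (499.4, 39.8) with its tip near 94, and the cap at about (469.3, -142). Both agree with the earlier views. The cutter's edge, near x=559, clears the fingers. I move over the cap and down.

play_rows(motion=[[-4, -1.3, 0, 0, 0, 0], [-8, -2.6, 1, 0, 0, 0], [-8, -2.6, 1, 0, 0, 0], [-8, -2.6, 5, 0, 0, 0], [-8, -2.6, 8.5, 0, 0, 0], [-8, -2.6, 11.5, 0, 0, 0], [-8, -2.6, 13, 0, 0, 0], [-8, -2.6, 13, 0, 0, 0], [-8, -2.6, 13, 0, 0, 0]])

```text
time_s: 9.4
position: [469.9, -140.3, 89.6]
tool_rot: [0.706, 0.708, -0.0, -0.001]
contact_force: [-0.9, 0.6, 0.1]
grip_width: 0.997
grasp_force: 0.0
```

```bash
python3 - <<'E'
from h import *
import pickle
w=cam('wrist','w6.png');pickle.dump(w,open('w6.pkl','wb'))
print(manip.state()['position'],proj(w,(469.3,-142,38),True))
g=cv2.cvtColor(w['image'],cv2.COLOR_RGB2GRAY)
cv2.imwrite('pics/w6c.png',cv2.resize(w['image'][200:400,180:447,::-1],(800,600),interpolation=cv2.INTER_CUBIC))
go((469.3,-142,23),0)
E
```

```text
[ 470.79819047 -140.7743862    90.8152365 ] [316.15590568 280.11692192]
[-0.126, -0.151, 6.781, 0.0, -0.0, 0.001]
```

View pics/w6c.png

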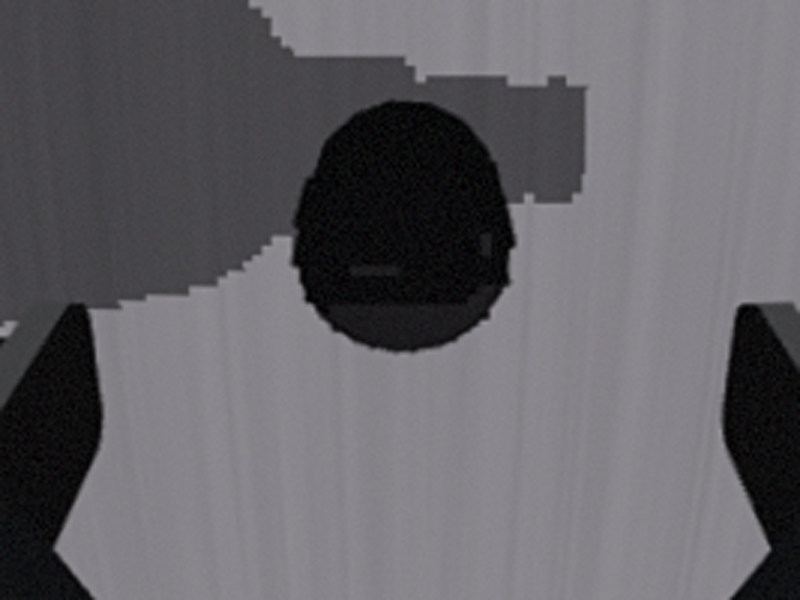

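The crop shows the cap's top disc centred at crop (404,242), i.e. pixel (314.3,280.3). I predicted (316.2,280.1), so the position is within about 1 mm. Descend and grip.

play_rows(motion=[[-0.1, -0.2, 2.5, 0, 0, 0], [-0.15, -0.2, 5, 0, 0, 0], [-0.15, -0.2, 6.3, 0, 0, 0], [-0.15, -0.2, 6.8, 0, 0, 0], [-0.15, -0.2, 6.8, 0, 0, 0], [-0.15, -0.2, 6.8, 0, 0, 0]])

```text
time_s: 9.95
position: [469.4, -143.3, 23.7]
tool_rot: [0.707, 0.707, 0.0, 0.001]
contact_force: [0.8, 1.1, -0.3]
grip_width: 1.001
grasp_force: 0.0
```

play_rows(motion=[[0, 0, 0, 0, 0, 0], [0, 0, 0, 0, 0, 0], [0, 0, 0, 0, 0, 0], [0, 0, 0, 0, 0, 0], [0, 0, 0, 0, 0, 0], [0, 0, 0, 0, 0, 0], [0, 0, 0, 0, 0, 0], [0, 0, 0, 0, 0, 0]], hand=0.3, grip_force=70)

```text
time_s: 10.62
position: [468.8, -143.5, 23.2]
tool_rot: [0.707, 0.707, 0.0, 0.001]
contact_force: [-2.2, -0.1, 8.7]
grip_width: 0.424
grasp_force: 69.4
```

play_rows(motion=[[0, 0, -3, 0, 0, 0], [0, 0, -6, 0, 0, 0], [0, 0, -10, 0, 0, 0], [0, 0, -14, 0, 0, 0], [0, 0, -14, 0, 0, 0], [0, 0, -14, 0, 0, 0], [0, 0, -14, 0, 0, 0]])

```text
time_s: 11.2
position: [468.0, -143.4, 162.2]
tool_rot: [0.707, 0.707, -0.0, 0.0]
contact_force: [0.4, -0.5, -1.7]
grip_width: 0.43
grasp_force: 70.2
```

```bash
python3 - <<'E'
from h import *
import pickle
w=cam('wrist','w7.png');pickle.dump(w,open('w7.pkl','wb'))
s=manip.state();p=s['position'];print(p,s['contact_force'],s['grip_width'])
for dy in(0,1.5,3):print(dy,proj(w,p+[0,dy,15],True))
cv2.imwrite('pics/w7c.png',cv2.resize(w['image'][200:350,220:420,::-1],(800,600),interpolation=cv2.INTER_CUBIC))
go((499.4,39,165),0)
E
```

```text
[ 467.58198073 -143.21240388  161.39866836] [ 0.11764495  0.01091801 -0.04676543] 0.43126848521762945
0 [315.89284541 345.24214185]
1.5 [315.88837912 341.72055477]
3 [315.88394648 338.15674421]
[18.222, 3.179, -0.358, -0.001, -0.0, -0.0]
```

View pics/w7c.png

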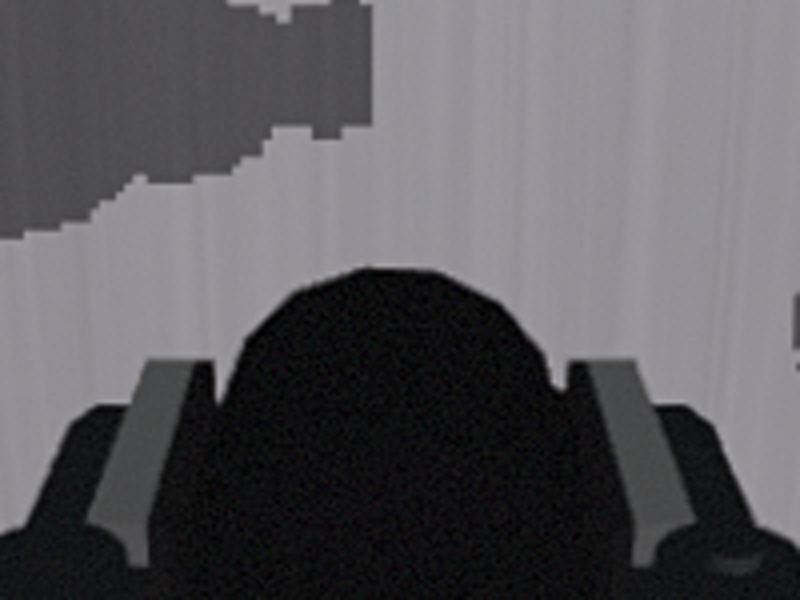

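The cap sits between the pads with its far silhouette edge at crop y=268, so v is about 266.6, and it is centred at u of about 317. I'll work out its y offset in the grip.

```bash
python3 - <<'E'
from h import *
import pickle
w=pickle.load(open('w7.pkl','rb'));p=np.array([467.9,-143.3,162.0])
for q in(p,manip.state()['position']):
  for d in(-1,0,1,2,3):print(d,[proj(w,q+[0,d+r,z],True)[1].round(1) for r in(19,20) for z in(-23.5,14.5)])
print(manip.state()['position'])
go((499.4,39,165),0)
E
```

```text
-1 [np.float64(262.4), np.float64(300.6), np.float64(260.2), np.float64(297.9)]
0 [np.float64(260.2), np.float64(297.9), np.float64(258.0), np.float64(295.2)]
1 [np.float64(258.0), np.float64(295.2), np.float64(255.8), np.float64(292.5)]
2 [np.float64(255.8), np.float64(292.5), np.float64(253.6), np.float64(289.7)]
3 [np.float64(253.6), np.float64(289.7), np.float64(251.4), np.float64(287.0)]
-1 [np.float64(261.7), np.float64(299.6), np.float64(259.5), np.float64(296.9)]
0 [np.float64(259.5), np.float64(296.9), np.float64(257.4), np.float64(294.2)]
1 [np.float64(257.4), np.float64(294.2), np.float64(255.2), np.float64(291.5)]
2 [np.float64(255.2), np.float64(291.5), np.float64(253.0), np.float64(288.8)]
3 [np.float64(253.0), np.float64(288.8), np.float64(250.7), np.float64(286.0)]
[ 467.58198073 -143.21240388  161.39866836]
[18.222, 3.179, -0.358, -0.001, -0.0, -0.0]
```

```bash
python3 - <<'E'
from h import *
import pickle
w=pickle.load(open('w7.pkl','rb'));p=np.array([467.6,-143.2,161.4])
for z in(-17,-14,-12,-8):print(z,[proj(w,p+[x,11,z],True).round(1) for x in(-33,-20,20,33)])
# grip-time check: cap and pad seen open in w6
w=pickle.load(open('w6.pkl','rb'));p=np.array([470.5,-140.6,90.4])
for z in(-4,-8):print(z,[proj(w,p+[x,11,z],True).round(1) for x in(-42.5,42.5)])
E
```

```text
-17 [array([239.2, 281.8]), array([269.1, 282.2]), array([363.2, 282.2]), array([393.1, 281.9])]
-14 [array([237.9, 284.5]), array([268.2, 284.9]), array([364., 285.]), array([394.4, 284.6])]
-12 [array([236.9, 286.4]), array([267.7, 286.9]), array([364.6, 286.9]), array([395.3, 286.5])]
-8 [array([235. , 290.3]), array([266.4, 290.8]), array([365.7, 290.9]), array([397.2, 290.4])]
-4 [array([211.9, 296.3]), array([425.4, 296.8])]
-8 [array([214.5, 292.2]), array([422.9, 292.7])]
```

Relative to the pads, the cap is offset by about -1 mm in y (±1.5). The stud tip's flat is about 14 mm wide against a 22 mm mouth, so the cone gives about ±4 mm at entry. I hover over the stud, aiming at TCP (499.2, 40.3).

play_rows(motion=[[4, 0.7, 0, 0, 0, 0], [8, 1.4, 0, 0, 0, 0], [12, 2.1, 0, 0, 0, 0], [16, 2.8, 0, 0, 0, 0], [18, 3.15, 0, 0, 0, 0], [18.3, 3.15, 0, 0, 0, 0], [18.3, 3.15, 0, 0, 0, 0], [18.3, 3.15, 1, 0, 0, 0], [18.3, 3.15, 2, 0, 0, 0], [18.3, 3.15, 3, 0, 0, 0], [18.3, 3.15, 3, 0, 0, 0], [18.3, 3.15, 3, 0, 0, 0], [18.3, 3.15, 3, 0, 0, 0]])

```text
time_s: 12.33
position: [499.8, 39.3, 132.2]
tool_rot: [0.707, 0.707, -0.0, -0.0]
contact_force: [0.0, 1.0, 0.4]
grip_width: 0.43
grasp_force: 70.2
```

```bash
python3 - <<'E'
from h import *
s=manip.state();print(s['position'],s['contact_force'],s['wrist_torque'],s['qpos'])
go((499.2,40.3,110),0)
E
```

```text
[499.77662498  39.32714074 132.22871355] [0.02903184 1.02486891 0.40903631] [ 0.03933048 -0.03003684  0.00310553] [ 0.43500007  0.18709821 -0.65396311  1.93372424  0.12964689  1.06264615
 -0.27460216]
[0.097, -0.057, 2.223, -0.0, -0.0, -0.001]
```

play_rows(motion=[[0.1, -0.06, 0.4, 0, 0, 0], [0.1, -0.06, 0.8, 0, 0, 0], [0.1, -0.06, 1.2, 0, 0, 0], [0.1, -0.06, 1.4, 0, 0, 0], [0.1, -0.06, 1.6, 0, 0, 0], [0.1, -0.06, 1.8, 0, 0, 0], [0.1, -0.06, 2.0, 0, 0, 0], [0.1, -0.06, 2.1, 0, 0, 0], [0.1, -0.06, 2.1, 0, 0, 0], [0.1, -0.06, 2.1, 0, 0, 0]])

```text
time_s: 13.17
position: [499.2, 40.7, 111.3]
tool_rot: [0.707, 0.707, 0.0, -0.0]
contact_force: [-0.1, -0.3, -0.1]
grip_width: 0.43
grasp_force: 70.2
```

The rim is at about 88, past the tip, with no contact force, so the fit is good. Continue onto the catches.

play_rows(motion=[[0, 0, 0.1, 0, 0, 0], [0, 0, 0.2, 0, 0, 0], [0, 0, 0.3, 0, 0, 0], [0, 0, 0.4, 0, 0, 0], [0, 0, 0.4, 0, 0, 0], [0, 0, 0.4, 0, 0, 0]])

```text
time_s: 13.67
position: [499.4, 41.1, 107.5]
tool_rot: [0.707, 0.707, 0.0, -0.0]
contact_force: [0.4, 2.6, 0.3]
grip_width: 0.425
grasp_force: 70.3
```

play_rows(motion=[[0, 0, 0.1, 0, 0, 0], [0, 0, 0.2, 0, 0, 0], [0, 0, 0.3, 0, 0, 0], [0, 0, 0.4, 0, 0, 0], [0, 0, 0.4, 0, 0, 0], [0, 0, 0.4, 0, 0, 0]])

```text
time_s: 14.17
position: [499.8, 41.2, 104.2]
tool_rot: [0.707, 0.707, 0.001, 0.0]
contact_force: [-1.7, 2.2, 8.9]
grip_width: 0.428
grasp_force: 71.2
```

play_rows(motion=[[0, 0, 0.1, 0, 0, 0], [0, 0, 0.2, 0, 0, 0], [0, 0, 0.3, 0, 0, 0], [0, 0, 0.4, 0, 0, 0], [0, 0, 0.4, 0, 0, 0], [0, 0, 0.4, 0, 0, 0]])

```text
time_s: 14.67
position: [499.5, 41.3, 99.4]
tool_rot: [0.707, 0.707, 0.001, -0.0]
contact_force: [1.6, 4.0, -0.9]
grip_width: 0.425
grasp_force: 70.3
```

play_rows(motion=[[0, 0, 0.1, 0, 0, 0], [0, 0, 0.2, 0, 0, 0], [0, 0, 0.3, 0, 0, 0], [0, 0, 0.4, 0, 0, 0], [0, 0, 0.4, 0, 0, 0], [0, 0, 0.4, 0, 0, 0]])

```text
time_s: 15.17
position: [498.8, 40.9, 94.5]
tool_rot: [0.707, 0.707, -0.0, -0.0]
contact_force: [3.7, 4.8, -7.9]
grip_width: 0.428
grasp_force: 70.7
```

It clicked: the force peaked and then fell. Press on to the bar.

play_rows(motion=[[0, 0, 0.1, 0, 0, 0], [0, 0, 0.2, 0, 0, 0], [0, 0, 0.2, 0, 0, 0], [0, 0, 0.2, 0, 0, 0], [0, 0, 0.2, 0, 0, 0]])

```text
time_s: 15.58
position: [499.0, 40.5, 93.3]
tool_rot: [0.707, 0.707, -0.0, -0.0]
contact_force: [-0.8, 2.0, 1.7]
grip_width: 0.431
grasp_force: 71.7
```

play_rows(motion=[[0, 0, 0.1, 0, 0, 0], [0, 0, 0.2, 0, 0, 0], [0, 0, 0.2, 0, 0, 0], [0, 0, 0.2, 0, 0, 0], [0, 0, 0.2, 0, 0, 0]])

```text
time_s: 16.0
position: [499.4, 40.4, 92.9]
tool_rot: [0.707, 0.707, -0.0, 0.001]
contact_force: [-8.0, 0.2, 21.9]
grip_width: 0.42
grasp_force: 74.0
```

Hard stop at TCP z 92.9, so the rim is at about 70. I ease back to about 10 N.

play_rows(motion=[[0, 0, -0.05, 0, 0, 0], [0, 0, -0.08, 0, 0, 0], [0, 0, -0.08, 0, 0, 0], [0, 0, -0.08, 0, 0, 0], [0, 0, -0.08, 0, 0, 0], [0, 0, -0.08, 0, 0, 0]])

```text
time_s: 16.5
position: [499.2, 40.4, 93.1]
tool_rot: [0.707, 0.707, -0.0, 0.0]
contact_force: [-6.3, 0.7, 13.4]
grip_width: 0.43
grasp_force: 72.8
```

play_rows(motion=[[0, 0, 0, 0, 0, 0], [0, 0, 0, 0, 0, 0], [0, 0, 0, 0, 0, 0], [0, 0, 0, 0, 0, 0], [0, 0, 0, 0, 0, 0], [0, 0, 0, 0, 0, 0]])

```text
time_s: 17.0
position: [499.2, 40.4, 93.0]
tool_rot: [0.707, 0.707, -0.0, 0.0]
contact_force: [-5.7, 1.3, 13.9]
grip_width: 0.425
grasp_force: 72.8
```

play_rows(motion=[[0, -0.05, -0.02, 0, 0, 0], [0, -0.08, -0.03, 0, 0, 0], [0, -0.08, -0.03, 0, 0, 0], [0, -0.08, -0.03, 0, 0, 0], [0, -0.08, -0.03, 0, 0, 0]])

```text
time_s: 17.42
position: [499.0, 40.5, 93.1]
tool_rot: [0.707, 0.707, 0.0, 0.001]
contact_force: [-1.2, 1.3, 7.7]
grip_width: 0.427
grasp_force: 72.2
```

```bash
python3 - <<'E'
from h import *
s=cam('scene')['image'];w=cam('wrist')['image']
a=cv2.resize(s[160:300,230:420],(400,295));b=cv2.resize(w,(400,300))
cv2.imwrite('pics/fin.png',cv2.resize(np.hstack([a,b[:295]]),None,fx=1,fy=1)[:,:,::-1])
st=manip.state();print(st['time_s'],st['position'],st['contact_force'])
E
```

```text
17.5167 [498.98917707  40.47131505  93.13105629] [-1.30974991  1.37071599  7.71188753]
```

View pics/fin.png

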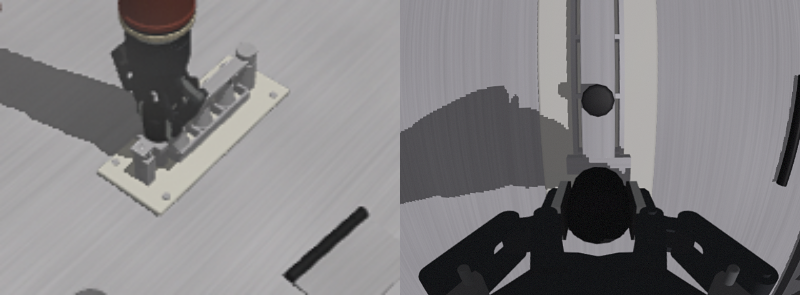

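The left half shows the bar shut along the rack and the nozzles standing. The right half shows the cap at (598,205) on the eye, in line with the bar and its handle at (598,100). The push is 7.7 N, so I raise it slightly above 10 N.

play_rows(motion=[[0, 0, 0.02, 0, 0, 0], [0, 0, 0.04, 0, 0, 0], [0, 0, 0.04, 0, 0, 0], [0, 0, 0.04, 0, 0, 0], [0, 0, 0.04, 0, 0, 0], [0, 0, 0.04, 0, 0, 0]])

```text
time_s: 18.02
position: [499.1, 40.4, 93.1]
tool_rot: [0.707, 0.707, 0.0, 0.001]
contact_force: [-3.1, 0.8, 11.1]
grip_width: 0.428
grasp_force: 72.7
```

```bash
python3 -c "
from cell import manip
print(manip.state()['contact_force']);print(manip.sign_off())"
```

```text
[-3.05001495  0.77022507 11.14035043]
the job is handed in; nothing more can be done
None
```

The keeper bar is swung shut to its stop, and the cap is clicked onto the stud and seated on the bar; I handed the job in at about 18 s with the gripper still holding it down at about 11 N, nozzles standing.

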